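# Clamp a batten in the stop jig with a ratchet knob

## Robot

A 7-joint arm with a two-finger parallel gripper is mounted at the origin on a cart in front of the work surface, level with it; the furniture and walls round the work are solid. World frame = base frame: x ahead of the robot, y to its left, z up, the work surface at z = 0. Lengths are in mm, angles in rad, forces in N, time in s.
With the tool pointing down it reaches from about 425 to 800 mm from the base axis. Payload 8.3 kg.
Tool frame: the origin (TCP) lies midway between the tips of the shut fingers; the grasp point (between the pads) lies 19 mm behind it; z points along the fingers, y is the direction in which the jaws open and shut (so a half turn about z gives the same grasp; the last joint's range is limited). The gripper opens to 85 mm and grips with 20 to 120 N. Pads are 22 mm wide; open, the fingers measure 114 mm over their backs; the gripper's body (76 mm by 85 mm) begins 54 mm behind the grasp point. The pads swing forward as they close: fully open they stand 13 mm farther back than shut.
Start: joints at [1.125, 0.383, 0.016, 1.37, -0.006, 1.388, -0.046], TCP at [233.484, -579.731, 231.279] pointing down, gripper open.
Joint ranges: [-2.95, 2.95], [-0.25, 2.06], [-1.52, 1.56], [0.18, 2.33], [-1.44, 4.58], [0.02, 2.06], [-3.01, 3.01]. Speed limits (rad/s): [2.39, 2.39, 3.01, 3.01, 3.14, 3.14, 3.14].

## Interface

Orientations are given as [roll, pitch, yaw] about the fixed x, y, z axes, in that order (R = Rz(yaw) Ry(pitch) Rx(roll)).
In Python, from station import read_state, get_image, get_calibration, job_done, trace gives the robot as it stands. The module is installed in compiled form; this text tells all that it offers.
- The arm moves only by the shell command python3 -m handwheel 'ROWS'. ROWS is JSON, a list of rows, each a list of 5 numbers: the shift along the tool's x, y, z in mm, then the turn about the tool's z in degrees, then the finger opening in mm, from 0 to 85.4. A call has 1 to 10 rows; each row shifts and turns the commanded pose from where the row before left it, along the tool's axes as they then stand; what a row does not reach is not made up. A row lasts 1/12 s, in which the tool goes at most 41.7 mm and 7.16 degrees, less where a joint would pass 70% of its speed; a pose out of reach is approached as far as the arm can. A call with a gripper value outside its range is refused whole. The fingers move at their own pace and stop on an object; the grip force is fixed at half the most. Time passes only in rows, so rows that do not move let the fingers close. It gives the time, the measured TCP pose, the force and the opening at its end, in the units of the state.
- read_state(): the state, without advancing time (a new reading comes with each control period).
- get_image(name): name is "scene" or "side" or "wrist"; returns the picture (384x512x3 uint8, red, green, blue); there is no depth.
- get_calibration(name): a dict with "fx", "fy", "cx", "cy" (pixels), "eye" and "attitude" of the camera in the world. Camera axes: x right, y down, z forward; pixel columns grow to the right and rows downward; lengths in mm; the calibration is good to about 2 mm. A picture is of the moment at which its call begins: read the wrist's pose just before it. get_calibration takes no time and is no camera call; for the wrist camera it gives the pose at the moment of the call.
- job_done(): hands the job in, once; it reports no verdict.
Trained networks look in the newest picture that a camera, given by its name, has taken for a name from the list of things; names that differ only in an ending like _2 or _b are one class to them, and where a whole thing is asked for, a point or a joint stands for the part that bears it (a point fixed in the world has none). Each returns a list of dicts, best first, with "score" (0 to 1); they miss things now and then, are a little off and sometimes report something else, mostly with a low value. They report only what shows in the picture. A call takes as long as a camera call.
- trace(thing, camera): "mask" (384x512 bool, what is visible of it) and "uv" ([column, row] in pixels, amid what is visible of it).
The state is a dict: "clock": time; "q": joint angles; "dq": joint speeds; "effort": joint torques, N m; "tcp_pos": TCP position; "tcp_rot": TCP orientation; "ft_force": force on the tool from outside, world axes, zero at the start; "wrist_torque": the same for the moment, N m; "width": finger opening in mm.
Only numpy, scipy, OpenCV 4.12 (cv2) and the standard library are available. Lean on these libraries where they do the work, as an engineer would, in place of code of your own. Each camera call takes 0.05 s, during which the arm holds its last target.

## Task

Push the batten along its channel in the clamping jig, gently and without ramming it, until its far end butts against the metal end stop. Then clamp it by turning the black ratchet knob clockwise until the knob slips and clicks at its set torque: at least one click, at most three. Let go, leaving the batten clamped against the stop and the tools lying around undisturbed.

Things in the scene. Friction and masses are not known exactly. Their poses are not given: they have to be found in the camera images.
- jig: clamping jig fixed to the worktop: plywood base 125 x 260 x 15 mm, two low rails (tops 29 mm over the worktop) that guide a batten along jig y; a steel column at jig +x carries the grey clamp head and screw over the channel. Origin at worktop height under the middle of a fully seated batten; y along the channel, the batten is pushed towards -y. Head height differs a little between starts.
- end_stop: aluminium block 62 x 14 x 34 mm that closes the -y end of the channel; its stop face looks to jig +y and lies 125 mm from the jig's origin (jig y = -0.125). Origin at the centre of its underside, 15 mm over the worktop.
- batten: pine batten 250 x 36 x 30 mm, loose, on the jig's base between the rails (about 1 mm play each side), underside 15 mm and top 45 mm over the worktop. Origin at the centre of its underside; x is its length, pointing to jig +y. It starts 20 to 50 mm short of the stop; its other end sticks out free beyond base and rails.
- batten_end (a point): centre of the batten's end face that must butt against the stop (30 mm over the worktop).
- batten_tail (a point): centre of the batten's opposite, free end face, 36 mm wide and 30 mm high: the face to push on (30 mm over the worktop).
- pressure_pad: rubber foot of the clamp screw, 25 mm across, just above the batten's top at the start (1.5 to 5 mm of air); it moves straight down as the screw is turned clockwise. Origin at the centre of its underside.
- knob: ratchet knob: round, black, ribbed, 43 mm across, 36 mm tall, upright axis; origin at the centre of its underside. Clockwise from above tightens: 0.25 Nm in motion (held still about 0.1). Pad home: it slips on its collar at about 0.45 Nm (held still 0.2 to 0.25), clicking each 22.5 degrees: torque climbs, drops to about 0 at the click, climbs again. Let go mid-click it may spring back.
- knob_top (a point): centre of the knob's top face, about 0.146 to 0.150 m over the worktop, sinking as it is screwed down. The knob's side is free to grip from above, across its diameter, down to the collar 36 mm below this point. Reaching the click takes one to three grips of 60 to 80 degrees.
- knob_mark (a point): lower end of the light line on the knob's side, at its bottom edge, 22 mm from the axis. It turns with the knob.
- collar_mark (a point): point on top of the aluminium collar (58 mm across, 8 mm thick, right under the knob) by the dark rib on its rim, 22 mm from the axis; turns with the screw. It coincides with knob_mark until the ratchet slips; then the straight distance is 8.6 mm after one click, 16.8 after two, 24.4 after three, 31.1 after four.
- pliers: bystander: combination pliers, 185 x 36 x 14 mm, lying flat at the right of the jig, in front of the tool box. Origin at the centre of the underside.
- adjustable_wrench: bystander: adjustable wrench, 190 x 40 x 10 mm, lying flat behind the jig. Origin at the centre of the underside.
- driver_2: bystander: screwdriver, 160 x 25 x 23 mm, lying at the left. Origin at the centre of the underside.

How it is judged:
By the outcome, as a careful person would: the job done as asked, in the order asked, and still so for the second after the job is handed in, with the robot touching nothing.
It also fails if it takes over 72 s, if anything falls off the work surface, if the arm or the gripper's body presses on something with over 40 N, if the wrist force passes 120 N, or if a joint passes its speed limit or range.

## Working session

There is one attempt and no reset: what is moved stays moved. The work goes in short steps, Python scripts to look and compute and a shell command to move; the robot and the scene stay as the last step left them, time stands still between calls to the robot, and variables do not carry over. Pictures are saved under pics/ and viewed, and the job is handed in when it is done.

```bash
mkdir -p pics
cat > h.py <<'E'
import numpy as np, cv2
from station import *
from scipy.spatial.transform import Rotation as R
def snap(cam,fn):
    im=get_image(cam); cv2.imwrite('pics/'+fn,im[:,:,::-1]); return im
def best(t,c):
    r=trace(t,c); return r[0] if r else None
E
python3 - <<'E'
from h import *
s=read_state(); print({k:np.round(v,3) for k,v in s.items()})
for c in ['scene','side','wrist']:
    snap(c,c+'0.png'); k=get_calibration(c); print(c,k)
E
```

```text
{'clock': np.float64(0.0), 'q': array([ 1.125,  0.384,  0.016,  1.371, -0.006,  1.388, -0.047]), 'dq': array([ 0.002, -0.001,  0.   , -0.001, -0.   , -0.   , -0.   ]), 'effort': array([-1.0000e-03, -6.2761e+01,  8.4400e-01, -3.7182e+01,  1.6000e-02,
        1.4000e-02, -0.0000e+00]), 'tcp_pos': array([ 233.272, -579.29 ,  230.263]), 'tcp_rot': array([-3.14 ,  0.   ,  0.383]), 'ft_force': array([ 0.346, -0.915, -0.181]), 'wrist_torque': array([-0.045, -0.019, -0.007]), 'width': np.float64(85.539)}
scene {'fx': 361.22674519561093, 'fy': 361.22674519561093, 'cx': 259.0424491529693, 'cy': 194.23023048432563, 'eye': array([ 330.39777   , -392.4635721 ,  765.27305671]), 'attitude': array([-2.37053542,  0.02049431, -0.53095819])}
side {'fx': 399.5098854518934, 'fy': 399.5098854518934, 'cx': 250.0261676604952, 'cy': 190.2594640804836, 'eye': array([576.48119755, 972.76256546, 872.47404506]), 'attitude': array([-2.3251681 , -0.00523341, -3.06678126])}
wrist {'fx': 318.6031616002649, 'fy': 318.6031616002649, 'cx': 263.3388220781497, 'cy': 192.1769583076033, 'eye': array([ 312.05542425, -547.65463683,  372.65921287]), 'attitude': array([ 2.81095328e+00,  2.05476598e-03, -1.18899737e+00])}
```

View pics/scene0.png

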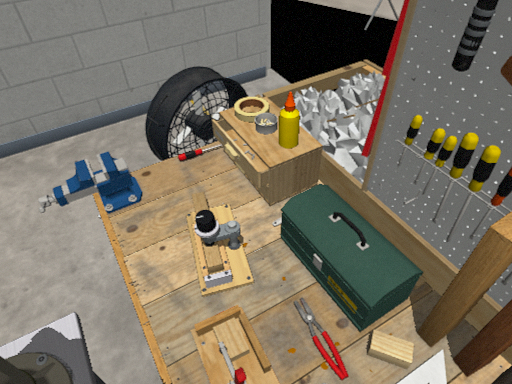

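View pics/side0.png

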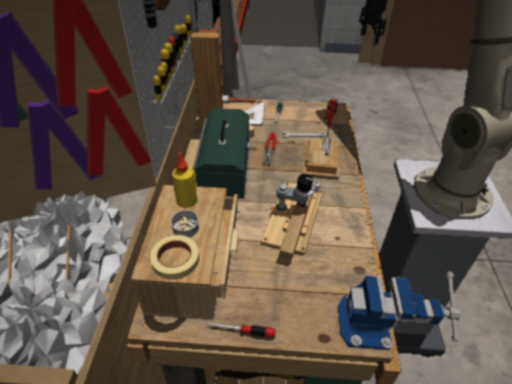

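```bash
cat >> h.py <<'E'
def ray(c,uv,k=None):
    k=k or get_calibration(c)
    d=np.array([(uv[0]-k['cx'])/k['fx'],(uv[1]-k['cy'])/k['fy'],1.])
    return np.array(k['eye']), R.from_euler('xyz',k['attitude']).apply(d)
def atz(c,uv,z):
    e,d=ray(c,uv); return e+d*(z-e[2])/d[2]
def tri(a,b):
    (e1,d1),(e2,d2)=a,b
    t=np.linalg.lstsq(np.stack([d1,-d2],1),e2-e1,rcond=None)[0]
    p,q=e1+t[0]*d1,e2+t[1]*d2
    return (p+q)/2,np.linalg.norm(p-q)
def proj(c,p):
    k=get_calibration(c); v=R.from_euler('xyz',k['attitude']).inv().apply(np.array(p)-k['eye'])
    return np.array([k['cx']+k['fx']*v[0]/v[2],k['cy']+k['fy']*v[1]/v[2]])
E
python3 - <<'E'
from h import *
Z=dict(batten_tail=30,batten_end=30,knob_top=148,knob_mark=112,collar_mark=112,pressure_pad=48,end_stop=32,pliers=7,adjustable_wrench=5,driver_2=11)
for t in Z:
    rs={}
    for c in ['scene','side']:
        r=best(t,c)
        if r: rs[c]=r; print(t,c,round(r['score'],2),np.round(r['uv'],1),np.round(atz(c,r['uv'],Z[t]),1))
    if len(rs)==2: print('  tri',tri(ray('scene',rs['scene']['uv']),ray('side',rs['side']['uv'])))
E
```

```text
batten_tail side 0.58 [293.8 225.4] [505.3 212.8  30. ]
batten_end scene 0.85 [209.7 250.8] [476.5 127.1  30. ]
batten_end side 0.78 [292.  229.7] [510.4 229.2  30. ]
  tri (array([497.52534528, 172.84193515, -36.01756554]), np.float64(15.783177756010389))
knob_top scene 0.96 [206.7 221.3] [481.2 119.8 148. ]
knob_top side 0.69 [294.3 209.5] [513.8 265.4 148. ]
  tri (array([503.90564115, 186.90904507,  66.80252898]), np.float64(5.835543194844966))
knob_mark scene 0.83 [206.4 223.3] [486.8 144.5 112. ]
knob_mark side 0.68 [304.7 180. ] [480.3 110.2 112. ]
  tri (array([482.54415832, 130.09015983, 129.51933843]), np.float64(0.08018990502687355))
collar_mark scene 0.73 [204.6 223.1] [483.4 147.3 112. ]
collar_mark side 0.78 [302.6 185.7] [486.8 134.9 112. ]
  tri (array([484.79765868, 142.11787559, 117.84414886]), np.float64(5.521365112674979))
pressure_pad scene 0.6 [208.1 225.1] [503.3 189.3  48. ]
pressure_pad side 0.64 [305.3 186.4] [471.1  66.9  48. ]
  tri (array([483.46962325, 137.1459404 , 112.97707731]), np.float64(8.408871565545937))
end_stop scene 0.77 [217.3 277.5] [459.4  48.2  32. ]
pliers scene 0.98 [316.2 340.2] [ 576.3 -179.5    7. ]
pliers side 0.72 [271.9 144.7] [ 580.2 -191.2    7. ]
  tri (array([ 577.37300754, -181.57387534,   13.01568845]), np.float64(5.83584982757021))
adjustable_wrench scene 0.52 [206.  221.7] [513.8 238.2   5. ]
driver_2 scene 0.49 [194. 153.] [601.5 523.1  11. ]
driver_2 side 0.85 [258.3 328.8] [586.7 520.8  11. ]
  tri (array([593.52692057, 520.38791817,  13.53034947]), np.float64(13.962205387294507))
```

Run:
```python
import cv2
a=cv2.imread('pics/scene0.png')[170:310,160:290]; b=cv2.imread('pics/side0.png')[160:270,240:350]
cv2.imwrite('pics/scene0c.png',cv2.resize(a,None,fx=4,fy=4,interpolation=cv2.INTER_CUBIC))
cv2.imwrite('pics/side0c.png',cv2.resize(b,None,fx=5,fy=5,interpolation=cv2.INTER_CUBIC))
```

```text
(no output)
```

View pics/scene0c.png

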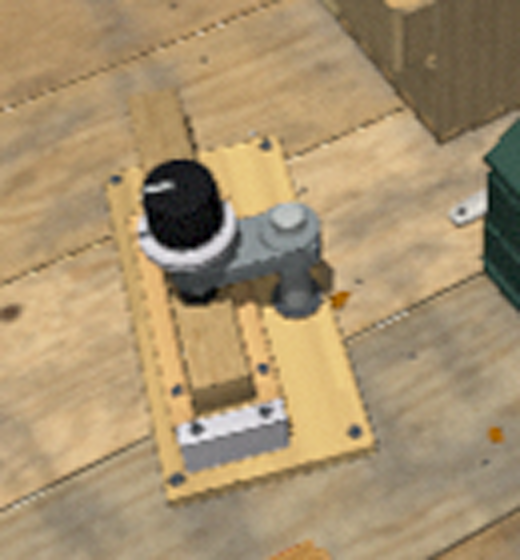

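View pics/side0c.png

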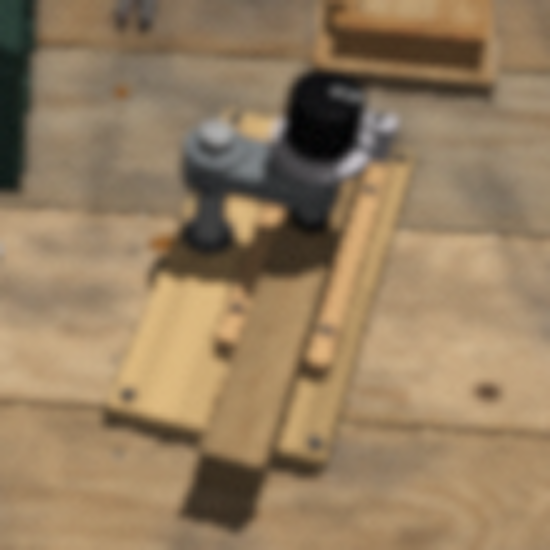

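View pics/wrist0.png

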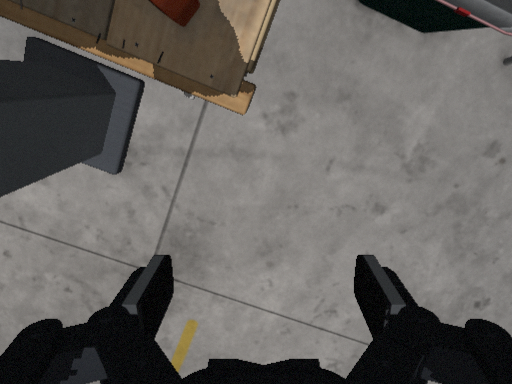

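Run:
```python
from h import *
S=lambda u,v:(u/4+160,v/4+170)
D=lambda u,v:(u/5+240,v/5+160)
def p(n,c,uv,z): print(n,c,np.round(atz(c,uv,z),1))
for n,uv in dict(TL=(108,185),TR=(275,137),BL=(168,502),BR=(375,447)).items(): p('base'+n,'scene',S(*uv),15 if n in('TL','TR') else 8)
for uv in [(105,410),(325,465),(408,158)]: p('base','side',D(*uv),15)
for uv in [(203,458),(268,468)]: p('tail','side',D(*uv),45)
for uv in [(130,95),(177,90)]: p('tail','scene',S(*uv),45)
for uv in [(195,385),(252,378)]: p('endtop','scene',S(*uv),45)
for uv in [(178,432),(287,405)]: p('stop top -y edge','scene',S(*uv),49)
print('knobtop from tops', atz('scene',S(182,185),148), atz('side',D(330,95),148))
```

```text
baseTL scene [474.8 275.1  15. ]
baseTR scene [593.4 254.9  15. ]
baseBL scene [412.7  38.2   8. ]
baseBR scene [532.7   7.5   8. ]
base side [594.5 267.7  15. ]
base side [474.5 296.3  15. ]
base side [416.6  50.7  15. ]
tail side [541.3 320.3  45. ]
tail side [507.6 324.2  45. ]
tail scene [514.3 317.8  45. ]
tail scene [544.5 305.   45. ]
endtop scene [453.1  77.8  45. ]
endtop scene [483.8  64.8  45. ]
stop top -y edge scene [431.   51.9  49. ]
stop top -y edge scene [492.1  35.6  49. ]
knobtop from tops [485.05328799 134.81348391 148.        ] [481.19619005 146.65128388 148.        ]
```

```bash
python3 -m handwheel '[[26,-15,-8,0,85],[28,-16,-8,0,85],[28,-16,-8,0,85],[28,-16,-8,0,85],[28,-16,-8,0,85],[28,-16,-8,0,85],[28,-16,-8,0,85],[28,-16,-6,0,85],[28,-16,-6,0,85],[26,-15,-4,0,85]]'
python3 - <<'E'
from h import *
s=read_state(); print(s['q'],s['tcp_pos'],s['tcp_rot'])
for uv in [(281,215),(357,320),(350,190)]: print(atz('scene',uv,0),atz('scene',uv,150))
E
```

```text
clock: 1.98
tcp_pos: [431.6, -328.4, 304.3]
tcp_rot: [3.141, -0.001, 0.383]
ft_force: [1.2, -0.5, -0.1]
width: 85.5
[ 0.73868901  0.18645481 -0.1738803   1.46408624  0.03206148  1.49257255
 -0.62202965] [ 431.64902568 -328.41434521  304.26916026] [ 3.14062707e+00 -8.27723089e-04  3.83469159e-01]
[704.81769145 154.97549193   0.        ] [631.42821599  47.67279927 150.        ]
[ 681.86536775 -187.66206548    0.        ] [ 612.97474211 -227.80489519  150.        ]
[932.40401715 130.63855701   0.        ] [814.40569449  28.1061097  150.        ]
```

```bash
python3 -m handwheel '[[0,0,0,-6.7,85],[0,0,0,-6.7,85],[0,0,0,-6.7,85],[0,0,0,-6.7,85],[0,0,0,-6.7,85],[0,0,0,-6.7,85],[0,0,0,-6.7,85],[0,0,0,-6.7,85]]'; python3 -m handwheel '[[28,-3,0,0,85],[28,-3,0,0,85],[28,-3,0,0,85],[28,-3,0,0,85],[28,-3,0,0,85],[28,-3,0,0,85],[28,-3,0,0,85],[28,-3,0,0,85],[28,-3,0,0,85],[28,-3,0,0,85]]';python3 -m handwheel '[[28,-3,0,0,85],[28,-3,0,0,85],[28,-3,0,0,0],[28,-3,0,0,0],[28,-3,0,0,0],[28,-3,0,0,0],[28,-3,0,0,0],[20,-3,0,0,0]]'
python3 - <<'E'
from h import *
s=read_state(); print(s['q'],s['tcp_pos'],s['tcp_rot'])
snap('wrist','w1.png'); k=get_calibration('wrist'); print(k,ray('wrist',(k['cx'],k['cy'])))
for t,z in dict(batten_tail=30,batten_end=30,knob_top=148,knob_mark=112,collar_mark=112,end_stop=40,batten=45,jig=15).items():
    r=best(t,'wrist'); 
    if r: print(t,round(r['score'],2),r['uv'],atz('wrist',r['uv'],z))
E
```

```text
clock: 2.65
tcp_pos: [430.5, -330.1, 303.4]
tcp_rot: [3.141, 0.0, 1.324]
ft_force: [-0.4, -0.0, -0.0]
width: 84.8
clock: 3.48
tcp_pos: [471.3, -50.1, 303.6]
tcp_rot: [3.141, 0.0, 1.318]
ft_force: [1.1, 0.0, -0.9]
width: 84.9
clock: 4.15
tcp_pos: [501.9, 166.3, 303.5]
tcp_rot: [3.141, -0.001, 1.32]
ft_force: [-0.1, 0.9, -0.0]
width: 12.1
[ 0.19997488  0.20756427 -0.68619726  1.48156641  0.13065372  1.4984164
 -0.73575981] [501.87661731 166.33731073 303.49198193] [ 3.14148180e+00 -9.47250914e-04  1.32005508e+00]
{'fx': 318.6031616002649, 'fy': 318.6031616002649, 'cx': 263.3388220781497, 'cy': 192.1769583076033, 'eye': array([522.63052114, 251.50805306, 445.7914541 ]), 'attitude': array([ 2.81444845e+00,  1.51482218e-03, -2.47318998e-01])} (array([522.63052114, 251.50805306, 445.7914541 ]), array([-0.08005661, -0.31121117, -0.9469628 ]))
batten_tail 0.67 [252.9, 91.2] [507.35291357 244.38320553  30.        ]
batten_end 0.57 [253.6, 88.8] [509.53792199 244.157709    30.        ]
knob_top 0.73 [254.0, 191.4] [489.49000464 150.10606398 148.        ]
collar_mark 0.57 [253.6, 194.0] [484.4003856 134.1039482 112.       ]
end_stop 0.97 [260.3, 238.6] [467.40402298  43.22123498  40.        ]
batten 0.81 [255.4, 90.1] [513.08186457 238.50633328  45.        ]
jig 0.81 [278.4, 161.1] [518.58992553 139.98516121  15.        ]
```

View pics/w1.png

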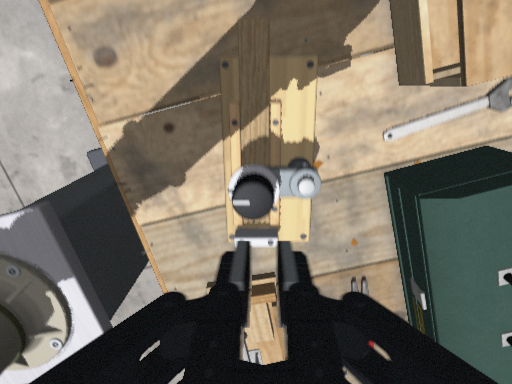

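Run:
```python
import cv2
a=cv2.imread('pics/w1.png')[0:260,200:340]
cv2.imwrite('pics/w1c.png',cv2.resize(a[:130],None,fx=5,fy=4.6,interpolation=cv2.INTER_CUBIC))
cv2.imwrite('pics/w1d.png',cv2.resize(a[130:],None,fx=5,fy=4.6,interpolation=cv2.INTER_CUBIC))
```

```text
(no output)
```

View pics/w1c.png

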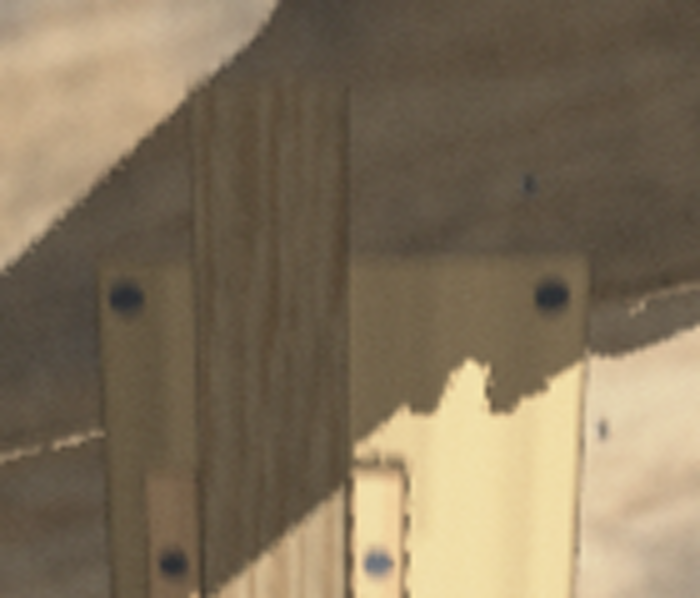

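View pics/w1d.png

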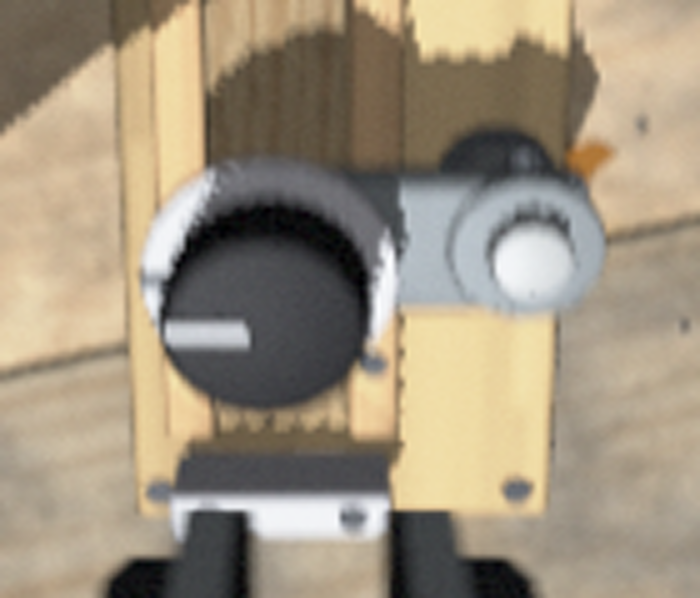

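Run:
```python
from h import *
A=lambda n,u,v,z: (lambda p:(print(n,np.round(p,1)),p)[1])(atz('wrist',(u,v),z)[:2])
tl=A('tailL',238.6,18.5,45);tr=A('tailR',269.6,18.5,45);A('L',241,128.3,45);A('R',269.6,104.3,45)
A('knob',253.2,199.1,148)
b1=A('bTL',220,57,15);b2=A('bTR',317.4,55.4,15);b3=A('bBL',227.6,241.3,15);b4=A('bBR',309.4,241.3,15)
A('stopL',235,236.5,49);A('stopR',278,236.5,49)
for a,b in((b3,b1),(b4,b2)): d=b-a; print(np.linalg.norm(d),np.degrees(np.arctan2(-d[0],d[1])))
for a,b in((b1,b2),(b3,b4)): d=b-a; print(np.linalg.norm(d),np.degrees(np.arctan2(d[1],d[0])))
```

```text
tailL [514.8 317.2]
tailR [548.3 308.4]
L [483.9 199.5]
R [525.5 218.5]
knob [486.9 140.9]
bTL [479.7 287.4]
bTR [597.6 258.5]
bBL [415.   39.1]
bBR [534.4   8. ]
stopL [435.7  59.8]
stopR [493.2  44.8]
256.5672568412303 -14.612086719657857
258.3831084228476 -14.167600722750958
121.3889957197939 -13.778532539508271
123.38060696567074 -14.63165559051317
```

```bash
python3 -m handwheel '[[24,-1,0,0,0],[24,-1,0,0,0],[24,-1,0,0,0],[24,-1,0,0,0],[24,-1,0,0,0],[24,-1,0,0,0],[24,-1,0,0,0],[22,-1,0,0,0]]';python3 -m handwheel '[[0,0,20,0,0],[0,0,30,0,0],[0,0,30,0,0],[0,0,30,0,0],[0,0,30,0,0],[0,0,30,0,0],[0,0,25,0,0],[0,0,10,0,0]]'
python3 - <<'E'
from h import *
snap('wrist','w2.png');snap('side','s2.png')
a=cv2.imread('pics/s2.png')[170:290,230:370];cv2.imwrite('pics/s2c.png',cv2.resize(a,None,fx=5,fy=5,interpolation=cv2.INTER_CUBIC))
print(proj('wrist',read_state()['tcp_pos']))
E
```

```text
clock: 5.27
tcp_pos: [542.4, 350.1, 303.2]
tcp_rot: [3.141, 0.0, 1.317]
ft_force: [-0.7, -0.2, -0.4]
width: -0.2
clock: 5.93
tcp_pos: [540.8, 347.1, 94.1]
tcp_rot: [-3.138, 0.005, 1.317]
ft_force: [0.3, -0.5, -0.7]
width: 0.0
[261.90672495 258.92227326]
```

View pics/w2.png

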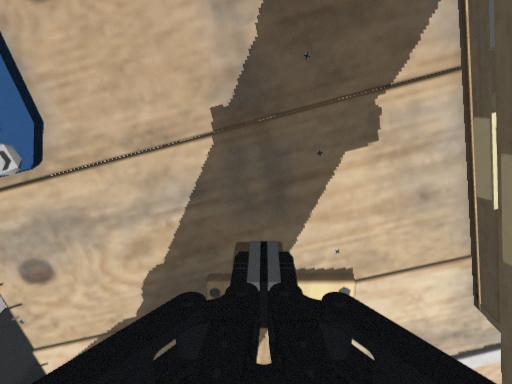

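View pics/s2c.png

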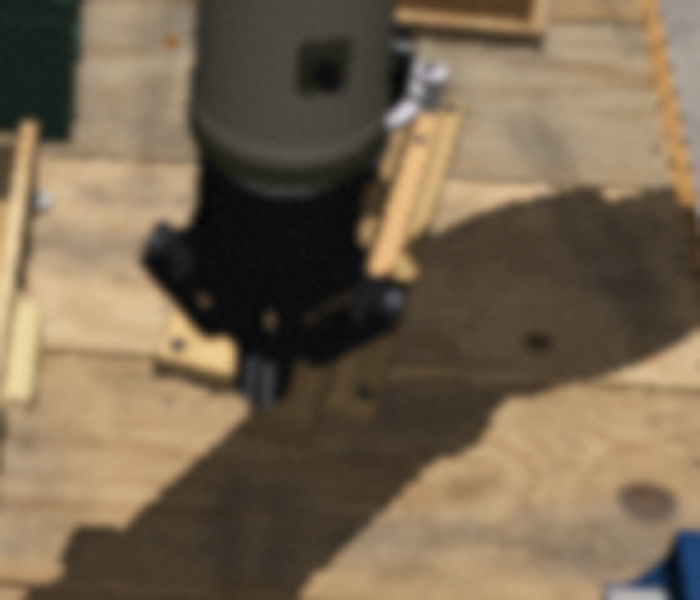

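Run:
```python
from h import *
print(read_state()['tcp_pos'])
for u in(236,282): print(atz('wrist',(u,242),45))
a=cv2.imread('pics/w2.png')[210:330,190:340];cv2.imwrite('pics/w2c.png',cv2.resize(a,None,fx=5,fy=5,interpolation=cv2.INTER_CUBIC))
```

```text
[541.24415598 348.06794191  96.36939643]
[519.36989339 335.4832074   45.        ]
[549.59743254 327.67628825  45.        ]
```

View pics/w2c.png

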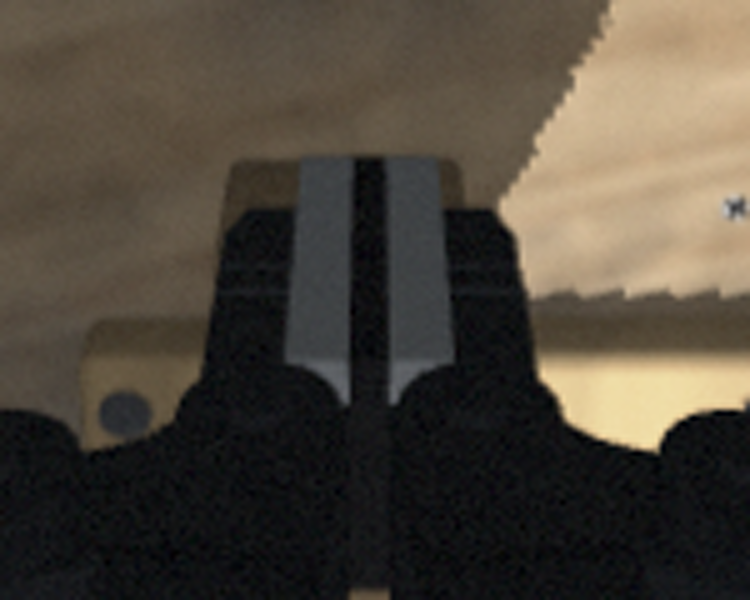

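Run:
```python
from h import *
y=np.array([.247,.969]);t=read_state()['tcp_pos'][:2]
p=[atz('wrist',(u,242),15)[:2] for u in(236,282)]
m=(p[0]+p[1])/2; print(p,np.linalg.norm(p[1]-p[0]),m,(t-m)@y,(t-m)@[.969,-.247])
```

```text
[array([512.47431795, 320.81364199]), array([547.39361048, 311.79497552])] 36.06512630915999 [529.93396421 316.30430876] 33.57257789228688 3.1139584331872516
```

```bash
python3 -m handwheel '[[0,-1,20,0,0],[0,-1,25,0,0],[0,0,18,0,0],[0,0,9,0,0],[0,0,0,0,0]]';python3 -m handwheel '[[-3,0,0,0,0],[-3,0,0,0,0],[-3,0,0,0,0],[-2,0,0,0,0],[-2,0,0,0,0],[-1,0,0,0,0]]'; python3 -m handwheel '[[-1,0,0,0,0],[-1,0,0,0,0],[-1,0,0,0,0],[-1,0,0,0,0]]'
```

```text
clock: 6.45
tcp_pos: [539.9, 349.7, 25.9]
tcp_rot: [-3.141, 0.001, 1.318]
ft_force: [-0.2, -1.3, -0.5]
width: 0.0
clock: 6.95
tcp_pos: [536.7, 336.2, 26.9]
tcp_rot: [3.141, -0.0, 1.318]
ft_force: [0.1, -0.7, -0.5]
width: -0.1
clock: 7.28
tcp_pos: [535.3, 332.7, 26.3]
tcp_rot: [-3.141, -0.0, 1.318]
ft_force: [-1.4, -1.2, -0.5]
width: 0.3
```

```bash
for i in 1; do python3 -m handwheel '[[-1,0,0,0,0],[-1,0,0,0,0],[-1,0,0,0,0],[-1,0,0,0,0],[-1,0,0,0,0],[-1,0,0,0,0]]'; done; python3 -m handwheel '[[-1,0,0,0,0],[-1,0,0,0,0],[-1,0,0,0,0],[-1,0,0,0,0]]'
```

```text
clock: 7.78
tcp_pos: [533.8, 326.8, 26.4]
tcp_rot: [3.142, -0.0, 1.318]
ft_force: [0.1, -0.1, 0.2]
width: -0.1
clock: 8.12
tcp_pos: [532.8, 323.1, 26.4]
tcp_rot: [3.142, -0.0, 1.318]
ft_force: [0.4, 1.6, -0.2]
width: 0.2
```

```bash
python3 -m handwheel '[[-1.5,0,0,0,0],[-1.5,0,0,0,0],[-1.5,0,0,0,0],[-1.5,0,0,0,0]]';python3 -m handwheel '[[-1.5,0,0,0,0],[-1.5,0,0,0,0],[-1,0,0,0,0]]'
```

```text
clock: 8.45
tcp_pos: [531.4, 317.1, 26.4]
tcp_rot: [3.142, -0.0, 1.318]
ft_force: [0.3, 0.6, -1.0]
width: 0.4
clock: 8.7
tcp_pos: [530.4, 313.1, 26.4]
tcp_rot: [3.141, -0.0, 1.318]
ft_force: [0.6, 0.4, -1.1]
width: -0.3
```

Run:
```python
from h import *
snap('scene','c3.png');snap('wrist','w3.png')
a=cv2.imread('pics/c3.png')[180:300,160:280];cv2.imwrite('pics/c3c.png',cv2.resize(a,None,fx=5,fy=5,interpolation=cv2.INTER_CUBIC))
```

```text
(no output)
```

View pics/c3c.png

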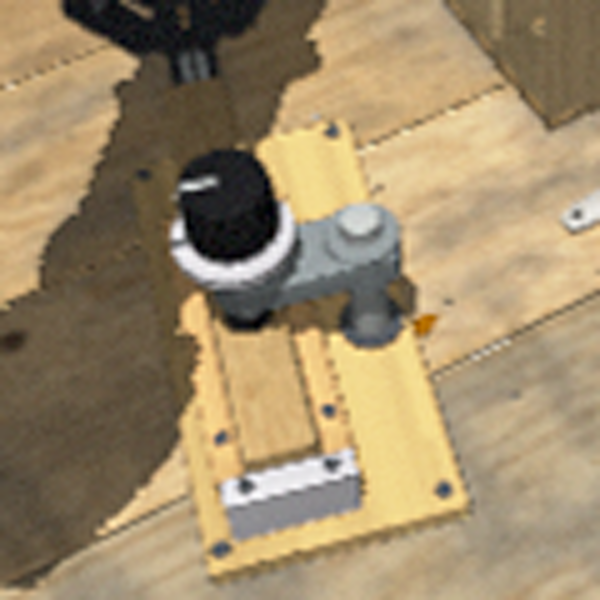

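View pics/w3.png

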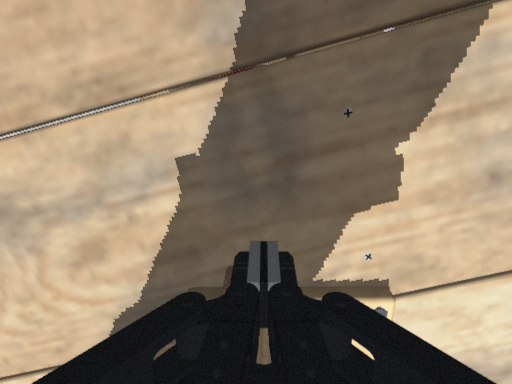

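```bash
python3 -m handwheel '[[-1,0,0,0,0],[-1,0,0,0,0],[-1,0,0,0,0]]';python3 -m handwheel '[[-0.8,0,0,0,0],[-0.8,0,0,0,0],[-0.8,0,0,0,0]]'
```

```text
clock: 9.05
tcp_pos: [529.6, 310.6, 26.4]
tcp_rot: [3.142, -0.0, 1.318]
ft_force: [0.9, 0.4, -0.2]
width: 0.2
clock: 9.3
tcp_pos: [529.0, 308.1, 26.4]
tcp_rot: [3.142, -0.0, 1.318]
ft_force: [0.1, 0.8, -0.7]
width: 0.0
```

```bash
python3 -m handwheel '[[-0.7,0,0,0,0],[-0.7,0,0,0,0],[-0.7,0,0,0,0]]'
```

```text
clock: 9.55
tcp_pos: [528.5, 306.1, 26.4]
tcp_rot: [-3.142, -0.0, 1.318]
ft_force: [0.2, 1.7, 0.1]
width: -0.3
```

```bash
python3 -m handwheel '[[-0.7,0,0,0,0],[-0.7,0,0,0,0]]'
```

```text
clock: 9.72
tcp_pos: [528.2, 304.7, 26.4]
tcp_rot: [3.142, -0.0, 1.318]
ft_force: [1.2, 0.4, 0.1]
width: -0.2
```

```bash
python3 -m handwheel '[[-0.7,0,0,0,0],[-0.7,0,0,0,0]]'
```

```text
clock: 9.88
tcp_pos: [527.8, 304.5, 26.7]
tcp_rot: [3.141, -0.002, 1.319]
ft_force: [1.5, 5.7, -0.5]
width: 0.0
```

```bash
python3 -m handwheel '[[-0.4,0,0,0,0],[0,0,0,0,0]]'
python3 - <<'E'
from h import *
snap('scene','c4.png')
a=cv2.imread('pics/c4.png')[240:300,180:260];cv2.imwrite('pics/c4c.png',cv2.resize(a,None,fx=8,fy=8,interpolation=cv2.INTER_CUBIC))
print(read_state()['ft_force'])
E
```

```text
clock: 10.05
tcp_pos: [527.7, 304.5, 26.8]
tcp_rot: [3.141, -0.003, 1.319]
ft_force: [1.0, 5.7, -1.5]
width: 0.0
[ 2.56293973  6.07511982 -1.00614547]
```

View pics/c4c.png

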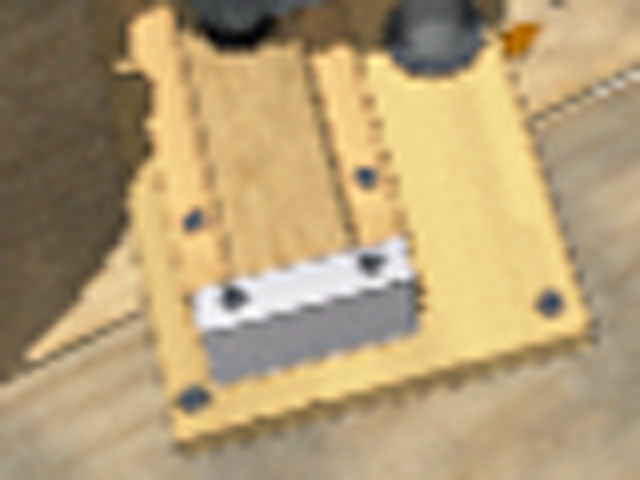

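```bash
python3 -m handwheel '[[2,0,0,0,0],[5,0,0,0,0],[8,0,0,0,0],[0,0,-20,0,0],[0,0,-30,0,0],[0,0,-35,0,0],[0,0,-35,0,0],[0,0,-35,0,0],[0,0,-35,0,0],[0,0,-20,0,60]]';python3 -m handwheel '[[-20,0,0,0,60],[-28,0,0,0,60],[-28,0,0,0,60],[-28,0,0,0,60],[-28,0,0,0,60],[-28,0,0,0,60],[-20,0,0,0,60],[-3,0,0,0,60]]'; python3 -m handwheel '[[0,0,0,-7,60],[0,0,0,-7,60],[0,0,0,-7,60],[0,0,0,-7,60],[0,0,0,-7,60],[0,0,0,-7,60],[0,0,0,-7,60],[0,0,0,-7,60],[0,0,0,-7,60],[0,0,0,-7,60]]';python3 -m handwheel '[[0,0,0,-7,60],[0,0,0,-7,60],[0,0,0,-7,60],[0,0,0,-7,60],[0,0,0,-6,60],[0,0,0,0,60]]'
python3 - <<'E'
from h import *
s=read_state(); print(s['q'],s['tcp_pos'],s['tcp_rot'])
snap('wrist','w5.png');snap('scene','c5.png')
for t,z in dict(knob_top=148,knob_mark=112,collar_mark=112,knob=130).items():
    for c in ('wrist','scene','side'):
      r=best(t,c)
      if r: print(t,c,round(r['score'],2),r['uv'],atz(c,r['uv'],z))
E
```

```text
clock: 10.93
tcp_pos: [532.1, 318.8, 240.9]
tcp_rot: [3.139, -0.003, 1.319]
ft_force: [0.4, 0.9, 0.5]
width: 10.7
clock: 11.6
tcp_pos: [485.8, 136.3, 236.4]
tcp_rot: [3.141, 0.002, 1.313]
ft_force: [0.8, 0.2, -0.7]
width: 60.2
clock: 12.43
tcp_pos: [485.8, 141.5, 236.5]
tcp_rot: [3.141, -0.0, 2.547]
ft_force: [0.0, 0.2, 0.6]
width: 59.9
clock: 12.93
tcp_pos: [485.8, 141.4, 236.5]
tcp_rot: [3.141, -0.0, 3.139]
ft_force: [0.7, 0.6, 0.5]
width: 59.8
[ 0.46173657  0.22642645 -0.93167072  1.65088519  0.18468065  1.357564
  1.07167023] [485.78933935 141.36353728 236.46733652] [ 3.14087681e+00 -1.83680596e-04  3.13946087e+00]
knob_top wrist 0.83 [264.3, 191.0] [481.19764389 142.45154668 148.        ]
knob_top scene 0.64 [204.6, 222.9] [475.21441015 118.03930533 148.        ]
knob_mark wrist 0.95 [263.7, 189.3] [491.72839046 141.56123301 112.        ]
knob_mark side 0.74 [308.0, 188.4] [471.95404634 144.9367376  112.        ]
collar_mark wrist 0.62 [260.4, 182.1] [485.05886551 138.56099838 112.        ]
collar_mark scene 0.82 [205.3, 224.6] [482.92044231 142.22954702 112.        ]
collar_mark side 0.63 [309.4, 187.0] [467.85475124 138.82049894 112.        ]
knob wrist 0.8 [261.5, 190.1] [486.42705729 139.52966884 130.        ]
knob scene 0.81 [205.9, 220.1] [485.47717053 139.01430943 130.        ]
knob side 0.6 [292.2, 247.5] [517.87270449 373.06214304 130.        ]
```

View pics/w5.png

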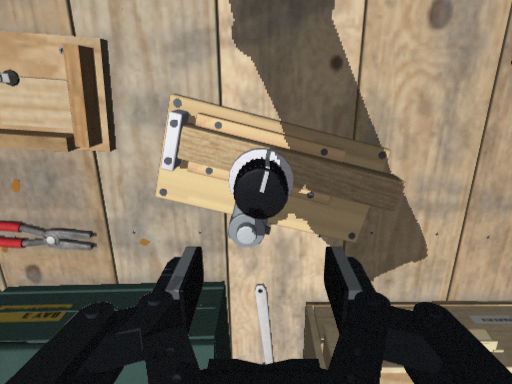

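View pics/c5.png

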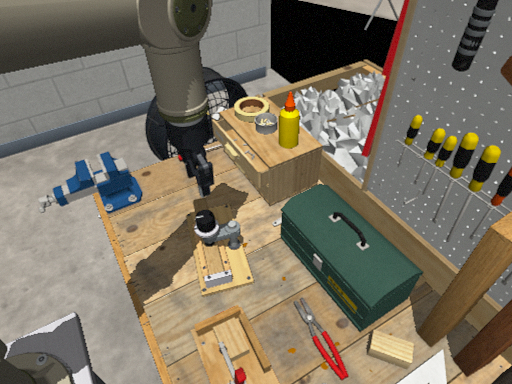

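Run:
```python
import cv2
a=cv2.imread('pics/w5.png')[130:250,210:330]
cv2.imwrite('pics/w5c.png',cv2.resize(a,None,fx=5,fy=5,interpolation=cv2.INTER_CUBIC))
```

```text
(no output)
```

View pics/w5c.png

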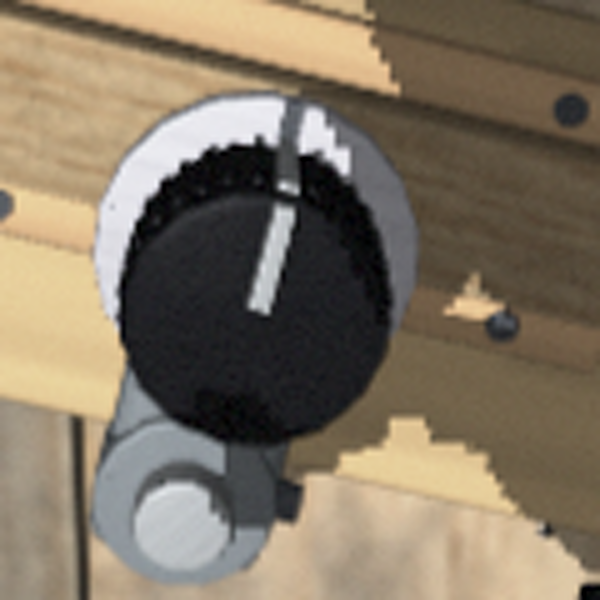

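Run:
```python
from h import *
f=lambda u,v,z:atz('wrist',(210+u/5,130+v/5),z)
print(f(255,317,148),np.linalg.norm(f(118,317,148)-f(392,317,148)),np.linalg.norm(f(255,190,148)-f(255,445,148)))
print('collar',f(256,238,112),np.linalg.norm(f(95,238,112)-f(417,238,112)))
print('bolt',f(183,525,110))
```

```text
[483.06807107 139.26458217 148.        ] 41.953368560911564 41.35470931830992
collar [480.97114662 139.22341614 112.        ] 56.05174817720649
bolt [537.17126306 124.92946876 110.        ]
```

```bash
python3 -m handwheel '[[0.6,-0.7,20,0,60],[0.7,-0.7,25,0,60],[0,0,25,0,60],[0,0,20,0,60],[0,0,15,0,60],[0,0,10,0,60],[0,0,6,0,60],[0,0,0,0,60]]'; python3 -m handwheel '[[0,0,0,0,50],[0,0,0,0,46],[0,0,0,0,42],[0,0,0,0,38],[0,0,0,0,36],[0,0,0,0,36]]'
```

```text
clock: 14.3
tcp_pos: [484.0, 138.8, 114.5]
tcp_rot: [-3.142, -0.001, 3.133]
ft_force: [0.4, -0.2, -0.5]
width: 60.2
clock: 14.8
tcp_pos: [485.3, 139.2, 116.6]
tcp_rot: [3.141, 0.002, 3.133]
ft_force: [-1.4, -0.8, 6.2]
width: 41.9
```

```bash
python3 -m handwheel '[[0,0,-1,0,36],[0,0,0,0,36]]'
python3 - <<'E'
from h import *
s=read_state();print(s['tcp_pos'],s['ft_force'],s['wrist_torque'],s['width'])
snap('wrist','w6.png')
a=cv2.imread('pics/w6.png')[150:350,150:390];cv2.imwrite('pics/w6c.png',cv2.resize(a,None,fx=3,fy=3,interpolation=cv2.INTER_CUBIC))
E
```

```text
clock: 14.97
tcp_pos: [484.8, 139.2, 116.7]
tcp_rot: [3.141, 0.001, 3.133]
ft_force: [1.7, 0.7, -1.0]
width: 41.2
[484.84008396 139.1518648  116.74204971] [ 1.71829196  0.74161243 -0.95117055] [ 0.15086883 -0.3899664   0.0473415 ] 41.21344545655929
```

View pics/w6c.png

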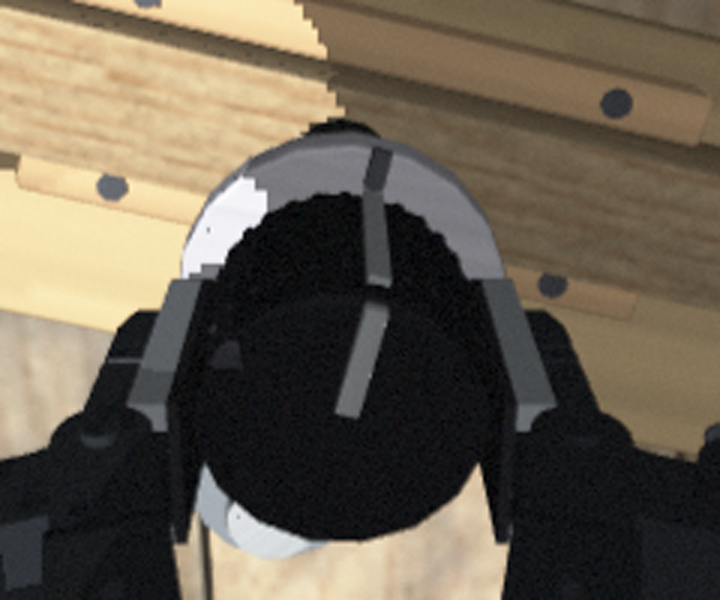

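```bash
cat > st.py <<'E'
from h import *
s=read_state();print('F',np.round(s['ft_force'],1),'T',np.round(s['wrist_torque'],3),'yaw',np.degrees(s['tcp_rot'][2]).round(1),'q7',s['q'][6].round(2),'z',s['tcp_pos'][2].round(1),'w',s['width'].round(1))
E
python3 -m handwheel '[[0,0,0,3,36],[0,0,0,3,36],[0,0,0,3,36]]'; python3 st.py;python3 -m handwheel '[[0,0,0,3,36],[0,0,0,3,36],[0,0,0,3,36]]'; python3 st.py; python3 -m handwheel '[[0,0,0,3,36],[0,0,0,3,36],[0,0,0,3,36]]'; python3 st.py
```

```text
clock: 15.27
tcp_pos: [484.8, 139.0, 116.5]
tcp_rot: [3.141, 0.001, 2.974]
ft_force: [2.5, -0.7, -2.0]
width: 41.3
clock: 15.52
tcp_pos: [484.6, 138.8, 116.2]
tcp_rot: [3.141, 0.0, 2.817]
ft_force: [2.1, -0.1, -4.9]
width: 41.6
clock: 15.77
tcp_pos: [484.5, 138.7, 115.9]
tcp_rot: [3.141, 0.0, 2.66]
ft_force: [3.8, 0.2, -8.8]
width: 41.5Traceback (most recent call last):
  File "st.py", line 2, in <module>
    s=read_state();print('F',np.round(s['ft_force'],1),'T',np.round(s['wrist_torque'],3),'yaw',np.degrees(s['tcp_rot'][2]).round(1),'q7',s['q'][6].round(2),'z',s['tcp_pos'][2].round(1),'w',s['width'].round(1))
                                                                                                                                                                                             ^^^^^^^^^^^^^^^^
AttributeError: 'float' object has no attribute 'round'
Traceback (most recent call last):
  File "st.py", line 2, in <module>
    s=read_state();print('F',np.round(s['ft_force'],1),'T',np.round(s['wrist_torque'],3),'yaw',np.degrees(s['tcp_rot'][2]).round(1),'q7',s['q'][6].r
[... 166 characters left out ...]
                                                                                     ^^^^^^^^^^^^^^^^
AttributeError: 'float' object has no attribute 'round'
Traceback (most recent call last):
  File "st.py", line 2, in <module>
    s=read_state();print('F',np.round(s['ft_force'],1),'T',np.round(s['wrist_torque'],3),'yaw',np.degrees(s['tcp_rot'][2]).round(1),'q7',s['q'][6].round(2),'z',s['tcp_pos'][2].round(1),'w',s['width'].round(1))
                                                                                                                                                                                             ^^^^^^^^^^^^^^^^
AttributeError: 'float' object has no attribute 'round'
```

```bash
sed -i "s/'q7',s\['q'\]\[6\].round(2),'z',s\['tcp_pos'\]\[2\].round(1),'w',s\['width'\].round(1)/'q7',round(float(s['q'][6]),2),'z',round(float(s['tcp_pos'][2]),1)/" st.py; python3 st.py
python3 -m handwheel '[[0,0,0.5,3,36],[0,0,0.3,3,36],[0,0,0.2,3,36]]'; python3 st.py;python3 -m handwheel '[[0,0,0.1,3,36],[0,0,0.1,3,36],[0,0,0.1,3,36]]'; python3 st.py
```

```text
F [ 3.8  0.2 -8.8] T [ 0.157 -0.921  0.332] yaw 152.4 q7 0.54 z 115.9
clock: 16.02
tcp_pos: [484.7, 138.6, 115.3]
tcp_rot: [3.142, 0.0, 2.503]
ft_force: [2.2, -0.5, -0.2]
width: 41.3
F [ 2.2 -0.5 -0.2] T [-0.177 -0.465  0.269] yaw 143.4 q7 0.39 z 115.3
clock: 16.27
tcp_pos: [484.6, 138.6, 114.9]
tcp_rot: [-3.141, 0.0, 2.346]
ft_force: [1.3, -1.0, -1.6]
width: 41.6
F [ 1.3 -1.  -1.6] T [-0.221 -0.483  0.237] yaw 134.4 q7 0.24 z 114.9
```

```bash
for i in 1; do python3 -m handwheel '[[0,0,0.12,3,36],[0,0,0.12,3,36],[0,0,0.12,3,36]]'|head -1; python3 st.py; python3 -m handwheel '[[0,0,0.12,3,36],[0,0,0.12,3,36]]'|head -1; python3 st.py; python3 -m handwheel '[[0,0,0.12,3,36],[0,0,0.12,3,36]]'|head -1; python3 st.py;  done
```

```text
clock: 16.52
F [ 1.1 -1.7  0.9] T [-0.3   -0.197  0.288] yaw 125.4 q7 0.09 z 114.7
clock: 16.68
F [-0.2 -2.8  2.3] T [-0.517  0.152  0.305] yaw 119.4 q7 -0.01 z 114.6
clock: 16.85
F [-0.9 -3.5  5.3] T [-0.57   0.3    0.371] yaw 113.4 q7 -0.1 z 114.6
```

```bash
python3 -m handwheel '[[0,0,-0.2,2,36]]'|head -1; python3 st.py; python3 -m handwheel '[[0,0,0,2,36]]'|head -1; python3 st.py; python3 -m handwheel '[[0,0,0,2,36]]'|head -1; python3 st.py
```

```text
clock: 16.93
F [ 0.2 -2.   0.5] T [-0.484  0.026  0.385] yaw 111.4 q7 -0.14 z 114.6
clock: 17.02
F [-1.1 -1.2  1.9] T [-0.583  0.155  0.376] yaw 109.5 q7 -0.17 z 114.6
clock: 17.1
F [-0.9 -1.9  2. ] T [-0.483  0.095  0.441] yaw 107.5 q7 -0.2 z 114.6
```

Run:
```python
from h import *
snap('wrist','w7.png')
a=cv2.imread('pics/w7.png')[150:350,150:390];cv2.imwrite('pics/w7c.png',cv2.resize(a,None,fx=3,fy=3,interpolation=cv2.INTER_CUBIC))
```

```text
(no output)
```

View pics/w7c.png

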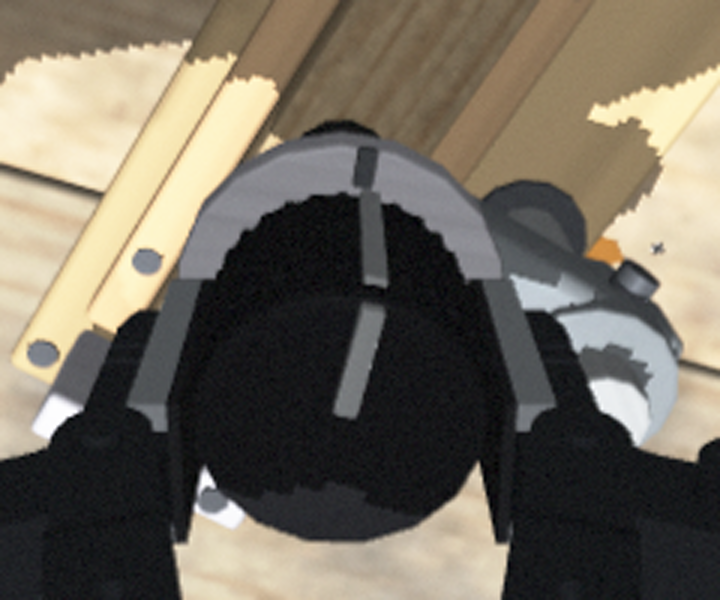

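```bash
for k in 1; do python3 -m handwheel '[[0,0,0,2,36]]'|head -1; python3 st.py; python3 -m handwheel '[[0,0,0,2,36]]'|head -1; python3 st.py; python3 -m handwheel '[[0,0,0,2,36]]'|head -1; python3 st.py;python3 -m handwheel '[[0,0,0,2,36]]'|head -1; python3 st.py; python3 -m handwheel '[[0,0,0,2,36]]'|head -1; python3 st.py; done
```

```text
clock: 17.23
F [-0.4 -2.8  3.2] T [-0.571  0.218  0.433] yaw 105.6 q7 -0.23 z 114.6
clock: 17.32
F [-0.7 -1.7  3.2] T [-0.607  0.291  0.467] yaw 103.5 q7 -0.27 z 114.5
clock: 17.4
F [-1.  -2.6  2.4] T [-0.59   0.305  0.419] yaw 101.5 q7 -0.3 z 114.5
clock: 17.48
F [-1.6 -2.9  2.9] T [-0.642  0.323  0.528] yaw 99.5 q7 -0.34 z 114.5
clock: 17.57
F [-1.8 -2.5  3.5] T [-0.64   0.328  0.513] yaw 97.5 q7 -0.37 z 114.5
```

```bash
for k in 1; do python3 -m handwheel '[[0,0,0,2,36]]'|head -1; python3 st.py; python3 -m handwheel '[[0,0,0,2,36]]'|head -1; python3 st.py; done;  python3 - <<'E'
from h import *
snap('wrist','w8.png')
a=cv2.imread('pics/w8.png')[180:280,210:330];cv2.imwrite('pics/w8c.png',cv2.resize(a,None,fx=5,fy=5,interpolation=cv2.INTER_CUBIC))
E
```

```text
clock: 17.65
F [-1.5 -3.7  2.9] T [-0.598  0.4    0.461] yaw 95.5 q7 -0.4 z 114.5
clock: 17.73
F [-1.4 -2.7  2.4] T [-0.639  0.413  0.28 ] yaw 93.5 q7 -0.44 z 114.5
```

View pics/w8c.png

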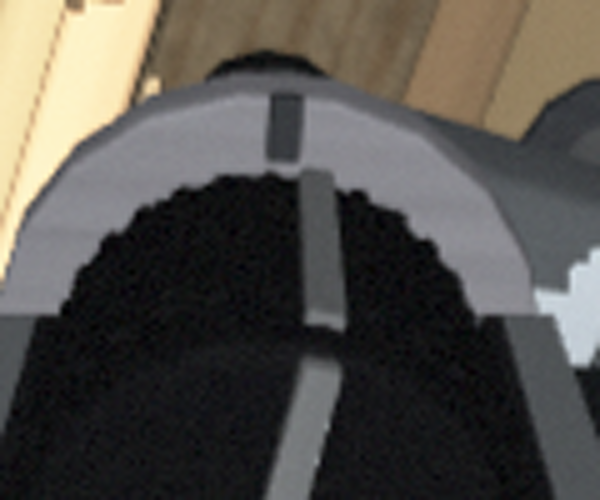

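```bash
for k in 1; do python3 -m handwheel '[[0,0,0,2,36]]'|head -1; python3 st.py; python3 -m handwheel '[[0,0,0,2,36]]'|head -1; python3 st.py; done;  python3 - <<'E'
from h import *
snap('wrist','w9.png')
a=cv2.imread('pics/w9.png')[180:280,210:330];cv2.imwrite('pics/w9c.png',cv2.resize(a,None,fx=5,fy=5,interpolation=cv2.INTER_CUBIC))
E
```

```text
clock: 17.87
F [-2.3 -2.   3.9] T [-0.628  0.502  0.093] yaw 91.6 q7 -0.47 z 114.5
clock: 17.95
F [-1.4 -2.3  3.7] T [-0.629  0.505 -0.099] yaw 89.5 q7 -0.5 z 114.5
```

View pics/w9c.png

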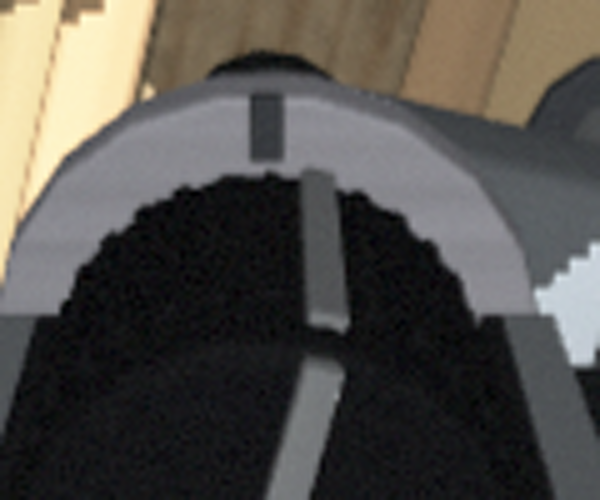

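```bash
for k in 1; do python3 -m handwheel '[[0,0,0,2,36]]'|head -1; python3 st.py; python3 -m handwheel '[[0,0,0,2,36]]'|head -1; python3 st.py; python3 -m handwheel '[[0,0,0,2,36]]'|head -1; python3 st.py; done;  python3 - <<'E'
from h import *
snap('wrist','w10.png')
a=cv2.imread('pics/w10.png')[180:280,210:330];cv2.imwrite('pics/w10c.png',cv2.resize(a,None,fx=5,fy=5,interpolation=cv2.INTER_CUBIC))
E
```

```text
clock: 18.08
F [-3.5 -2.3  4.2] T [-0.682  0.688  0.192] yaw 87.6 q7 -0.53 z 114.5
clock: 18.17
F [-2.6 -3.2  4.3] T [-0.694  0.647  0.353] yaw 85.6 q7 -0.57 z 114.6
clock: 18.25
F [-2.7 -3.2  4.2] T [-0.701  0.681  0.411] yaw 83.6 q7 -0.6 z 114.5
```

View pics/w10c.png

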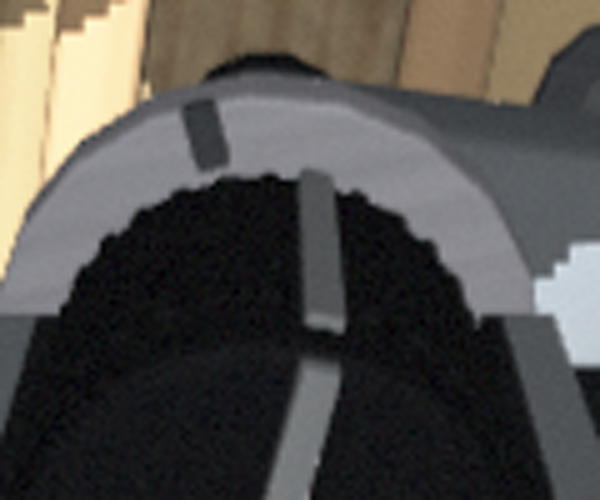

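```bash
for k in 1; do python3 -m handwheel '[[0,0,0,-1.5,36]]'|head -1; python3 st.py; python3 -m handwheel '[[0,0,0,-1.5,36]]'|head -1; python3 st.py; done; python3 -m handwheel '[[0,0,0,0,44],[0,0,0,0,48],[0,0,0,0,54],[0,0,0,0,60],[0,0,0,0,60]]'; python3 st.py;  python3 - <<'E'
from h import *
snap('wrist','w11.png')
a=cv2.imread('pics/w11.png')[150:350,150:390];cv2.imwrite('pics/w11c.png',cv2.resize(a,None,fx=3,fy=3,interpolation=cv2.INTER_CUBIC))
E
```

```text
clock: 18.38
F [-2.6 -3.   5.7] T [-0.701  0.714  0.167] yaw 85.1 q7 -0.57 z 114.5
clock: 18.47
F [-1.9 -3.2  4.8] T [-0.705  0.681 -0.032] yaw 86.7 q7 -0.55 z 114.5
clock: 18.88
tcp_pos: [484.5, 139.2, 114.4]
tcp_rot: [3.141, -0.0, 1.51]
ft_force: [-0.0, -0.6, -0.1]
width: 59.9
F [-0.  -0.6 -0.1] T [-0.004 -0.003  0.009] yaw 86.5 q7 -0.55 z 114.4
```

View pics/w11c.png

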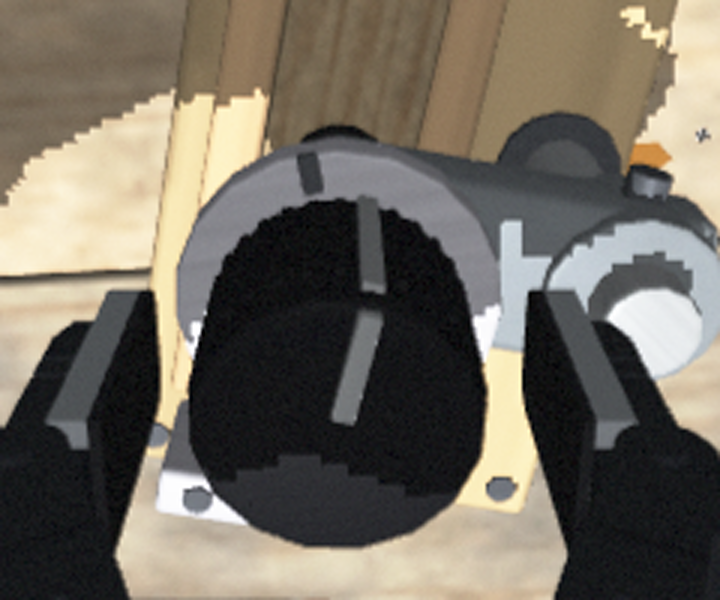

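```bash
python3 -m handwheel '[[0,0,-10,0,60],[0,0,-20,0,60],[0,0,-25,0,60],[0,0,-30,0,60],[0,0,-30,0,60],[0,0,-30,0,60],[0,0,-10,0,60],[0,0,0,0,60]]';  python3 - <<'E'
from h import *
snap('wrist','w12.png'); snap('scene','c12.png'); snap('side','s12.png')
a=cv2.imread('pics/w12.png')[110:270,180:350];cv2.imwrite('pics/w12c.png',cv2.resize(a,None,fx=4,fy=3.7,interpolation=cv2.INTER_CUBIC))
a=cv2.imread('pics/c12.png')[180:300,160:280];cv2.imwrite('pics/c12c.png',cv2.resize(a,None,fx=5,fy=5,interpolation=cv2.INTER_CUBIC))
for t in('knob_mark','collar_mark'):
  r=best(t,'wrist'); 
  if r: print(t,r['score'],r['uv'],atz('wrist',r['uv'],109))
E
```

```text
clock: 19.6
tcp_pos: [485.8, 139.7, 273.3]
tcp_rot: [3.136, -0.002, 1.511]
ft_force: [1.0, -0.3, -0.2]
width: 60.2
knob_mark 0.58 [263.0, 180.0] [483.48976457 132.49436023 109.        ]
collar_mark 0.75 [261.1, 174.3] [481.90928386 138.4523325  109.        ]
```

View pics/w12c.png

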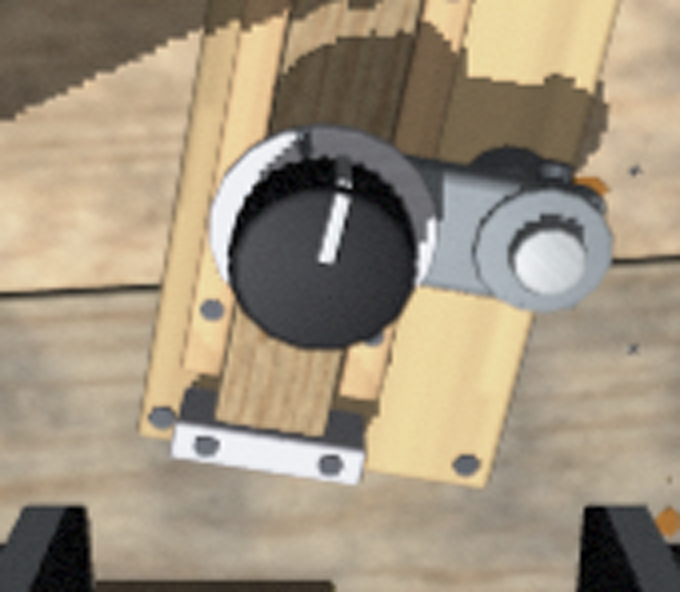

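View pics/c12c.png

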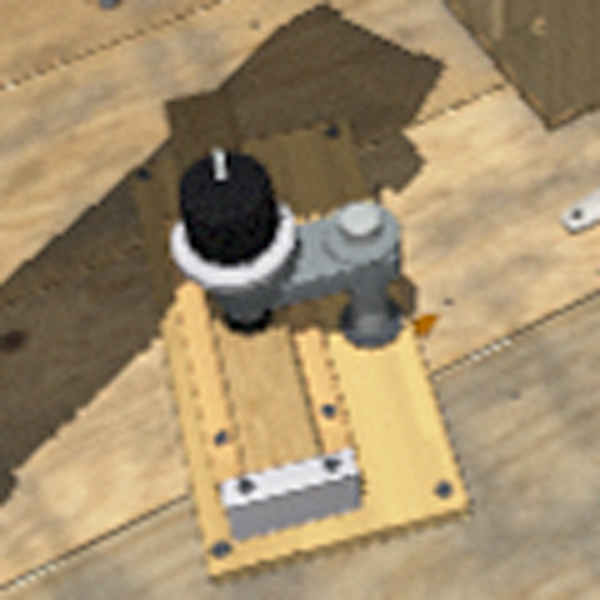

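View pics/s12.png

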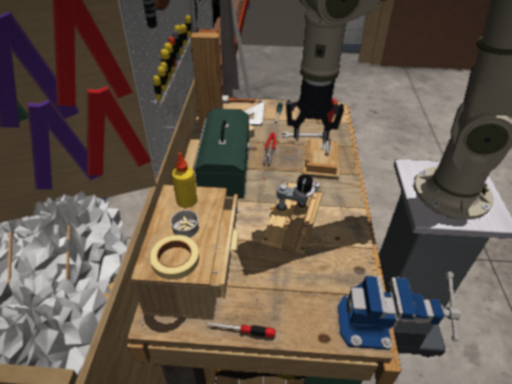

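Run:
```python
from h import *
a=cv2.imread('pics/w12.png')[205:245,215:285];cv2.imwrite('pics/w12d.png',cv2.resize(a,None,fx=10,fy=10,interpolation=cv2.INTER_CUBIC))
```

```text
(no output)
```

View pics/w12d.png

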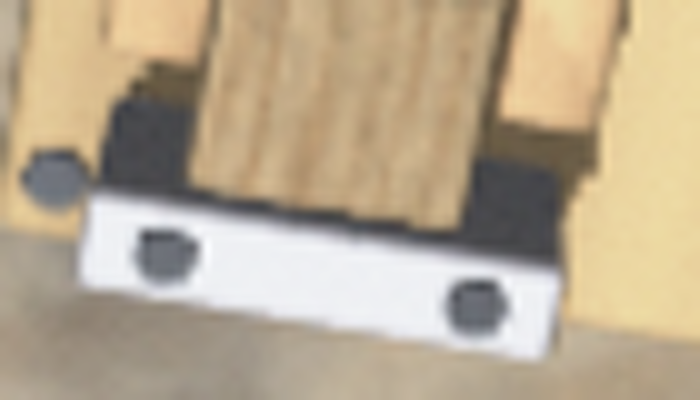

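```bash
python3 -m handwheel '[[0,0,0,0,60],[0,0,0,0,60],[0,0,0,0,60]]'; python3 st.py; python3 -c "
from station import job_done; print(job_done())"
```

```text
clock: 20.1
tcp_pos: [484.2, 138.9, 268.9]
tcp_rot: [-3.141, 0.0, 1.51]
ft_force: [-0.4, -0.1, -0.1]
width: 59.9
F [-0.4 -0.1 -0.1] T [-0.01   0.005  0.01 ] yaw 86.5 q7 -0.48 z 268.9
the job is handed in; nothing more can be done
None
```

The batten is seated against the end stop and clamped with one click. I handed the job in at 20.1 s with the gripper clear of everything.

- **Push:** I pushed the batten's tail with the shut fingers at about 10–18 mm/s until it met the stop at roughly 6 N. The last close-up shows its end butting the stop face, with any gap at or below what I could measure (about 0.3 mm).
- **Clamping:** I turned the knob clockwise about 95° in one grip, following it down as it sank. The torque climbed to about 0.5 Nm, dropped to about zero at the click, then rose again. I backed off 3° and let go with the torque near zero.
- **Click count:** The two marks sit about 8.5 mm apart by hand measurement in the wrist image, and one click should give 8.6 mm. The marker network's positions gave about 6 mm. I took that as noise, because it puts both marks too near the knob's axis.
- **Bystanders:** The tools looked undisturbed in the last side view, and my paths stayed clear of them. I did not re-measure their positions.

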